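# Ready the seed lamp and set out the pots

## Robot

A 6-joint arm with a two-finger parallel gripper is mounted at the origin on the work surface. World frame = base frame: x ahead of the robot, y to its left, z up, the work surface at z = 0. Lengths are in mm, angles in rad, forces in N, time in s.
With the tool pointing down it reaches from about 350 to 775 mm from the base axis. Payload 7.3 kg.
Tool frame: the origin (TCP) lies on the front face of the gripper's body, between the roots of the fingers; the fingertips stand 66 mm ahead of it and the grasp point (between the pads) lies 47 mm ahead of it (bot.tip_extent is the distance from the TCP to the fingertips, in mm); z points along the fingers, y is the line along which they close (so a half turn about z gives the same grasp; the last joint's range is limited). The gripper opens to 92 mm and grips with 3 to 60 N. Pads are 19 mm wide; open, the fingers measure 130 mm over their backs; the gripper's body (75 mm by 190 mm) begins 47 mm behind the grasp point.
Start: joints at [1.066, 0.342, 1.524, -0, 1.275, -0.146], TCP at [184.338, 491.587, 292.241] pointing down, gripper open.
Joint ranges: [-2.53, 2.53], [-0.77, 2.02], [0.04, 2.7], [-1, 4.14], [0.28, 2.66], [-3.11, 3.11]. Speed limits (rad/s): [2.57, 2.57, 3.14, 3.14, 3.14, 3.14].

## Interface

Orientations are given as [roll, pitch, yaw] about the fixed x, y, z axes, in that order (R = Rz(yaw) Ry(pitch) Rx(roll)).
In Python, from plant import readout, viewer, order, bot gives the robot as it stands.
- The arm moves only by the shell command python3 -m creep 'ROWS'. ROWS is text: rows parted by semicolons, each of 7 numbers parted by spaces: the shift along the world's x, y, z in m, then the turn, a rotation vector about the world's x, y, z in rad, then the opening in per cent of the stroke, from 0 (shut) to 100 (fully open). A call has 1 to 8 rows; each row shifts and turns the commanded pose from where the row before left it; what a row does not reach is not made up. A row lasts 1/12 s, in which the tool goes at most 41.7 mm and 7.16 degrees, less where a joint would pass 70% of its speed; a pose out of reach is approached as far as the arm can. A call is refused whole if a number of a shift passes 0.0417 or a number of a turn 0.125, either way. A call with a gripper value outside its range is refused whole. The fingers move at their own pace and stop on an object; the grip force is fixed at half the most. Time passes only in rows, so rows that do not move let the fingers close. It gives the time, the measured TCP pose, the force, the opening and the grip force at its end, in the units of the state.
- readout.get_obs(): the state, without advancing time (a new reading comes with each control period).
- viewer.capture(name): name is "scene" or "side" or "wrist"; returns the picture (384x512x3 uint8, red, green, blue); there is no depth.
- viewer.camera_info(name): a dict with "fx", "fy", "cx", "cy" (pixels), "D" ([k1, k2, p1, p2, k3] as OpenCV has them; the pictures are not rectified), "origin" and "rotation" of the camera in the world. Camera axes: x right, y up, looking along -z (the intrinsics and any distortion apply to the point x, -y, -z); pixel columns grow to the right and rows downward; lengths in mm; the calibration is good to about 2 mm. A picture is of the moment at which its call begins: read the wrist's pose just before it. camera_info takes no time and is no camera call; for the wrist camera it gives the pose at the moment of the call.
- order.close_job(): hands the job in; it is judged then, once.
The state is a dict: "time": time; "joint_positions": joint angles; "dq": joint speeds; "tau": joint torques, N m; "tool_pos": TCP position; "tcp_rot": TCP orientation; "contact_force": force on the tool from outside, world axes, zero at the start; "moment": the same for the moment, N m; "grip_width": finger opening in mm; "finger_force": force on a finger pad.
Only numpy, scipy, OpenCV 4.12 (cv2) and the standard library are available. Lean on these libraries where they do the work, as an engineer would, in place of code of your own. Each camera call takes 0.05 s, during which the arm holds its last target. There are 200 camera calls.

## Task

Get the seed-viewing corner ready for the class: first lift the dust cap off the lamp and stand it, knob up, midway between the two jars; only then turn the lamp's slim iris ring anticlockwise until its pointer stands over the black index line, with the gripper never touching the fixed collars above and below the ring. Stand each seed pot on the table upright before a dish, one pot to a dish, straight out from the dish's lip and about a centimetre clear of it. Leave the dishes, jars and other things where they are.

Things in the scene. Friction and masses are not known exactly. Their poses are not given: they have to be found in the camera images.
- collar_low: Lower fixed black collar, 52 diameter, 21.5 high, below the iris ring; origin at the centre of its underside (50 above the table). Must not be touched by the robot.
- collar_top: Upper fixed black collar, 48 diameter, 13.5 high, above the iris ring; origin at the centre of its underside (86.5 above the table); the cap starts on it. Must not be touched by the robot.
- iris_centre (a point): Centre of the knurled aluminium iris ring (60 diameter, 12 high, stands 4 proud of the lower and 6 proud of the upper collar), on the vertical axis of the lamp, 79 above the table. It lies between a lower fixed collar (50 to 71.5 above the table) and an upper one (86.5 to 100); the ring spans 73 to 85. The lamp housing under them is white, fixed, 130 x 150 x 50 high (130 along its index line).
- iris (a joint): Turn of the iris ring about the vertical, rad, growing anticlockwise seen from above, stops at -0.1 and 2.6. Its pointer, a lug on the rim 5 wide and 8 high that stands 9 out from the rim (39 from the axis) with a white stripe on top, turns with it and meets the index line at 1.9; starts between 0 and 0.5. It takes about 0.1 N m and stays where it is left.
- index (a point): Where the pointer's tip must come: fixed point over the index line (black, on top of the housing, radial from the ring's axis), 39 from the ring's axis, at the ring's mid-height.
- cap: Grey dust cap, about 40 g, over the top of the upper collar (on it the origin is 92 above the table). Disc 57 diameter with a skirt round it, 12 high in all, open below; round knob on top, 18 diameter, from 12 to 30 above the origin, to lift it by. Origin at the centre of the skirt's lower edge, z up. It must be lifted 8 mm to come free.
- jar_a: Amber jar with steel lid, 50 diameter, 58 high; origin at the centre of its underside.
- jar_b: The other jar, alike; the jars stand 150 apart, centre to centre.
- between (a point): Point on the table midway between the two jars (centre of a 75 square paper note lying flat): place for the cap.
- pot1: Round seed pot with a dark lid, 39 diameter, 28 high, about 50 g; origin at the centre of its underside, z up. May be absent.
- pot2: Round seed pot with a dark lid, 39 diameter, 28 high, about 50 g; origin at the centre of its underside, z up. May be absent.
- pot3: Round seed pot with a dark lid, 39 diameter, 28 high, about 50 g; origin at the centre of its underside, z up. May be absent.
- pot4: Round seed pot with a dark lid, 39 diameter, 28 high, about 50 g; origin at the centre of its underside, z up. May be absent.
- dish1: White round dish, 80 diameter, 18 high, 300 g, with a flat lip 18 wide reaching to 54 from the centre along its -x axis; origin at the centre of its underside.
- spot1 (a point): Place for a pot before dish1's lip: on the table, 85 from the dish's centre, straight out along the lip.
- dish2: White round dish, 80 diameter, 18 high, 300 g, with a flat lip 18 wide reaching to 54 from the centre along its -x axis; origin at the centre of its underside.
- spot2 (a point): Place for a pot before dish2's lip: on the table, 85 from the dish's centre, straight out along the lip.
- dish3: White round dish, 80 diameter, 18 high, 300 g, with a flat lip 18 wide reaching to 54 from the centre along its -x axis; origin at the centre of its underside.
- spot3 (a point): Place for a pot before dish3's lip: on the table, 85 from the dish's centre, straight out along the lip.
- dish4: White round dish, 80 diameter, 18 high, 300 g, with a flat lip 18 wide reaching to 54 from the centre along its -x axis; origin at the centre of its underside.
- spot4 (a point): Place for a pot before dish4's lip: on the table, 85 from the dish's centre, straight out along the lip.
- eraser: Bystander: eraser 42 (x) x 18 x 12, origin at the centre of its underside.
- stopper: Bystander: cork stopper 26 diameter, 24 high, origin underneath.
- matchbox: Bystander: cardboard box 50 (x) x 34 x 14, origin underneath.
Mind the look-alikes: they are no part of the job. There is more than one size of the cap; the one meant has the size given above.

How it is judged:
By the outcome, as a careful person would: the job done as asked, in the order asked, and still so for the second after the job is handed in, with the robot touching nothing.
Of pot1, pot2, pot3, pot4 only 2 to 4 are there at a start; the rules pass over those that are not, and their reading is None.
At some moment in a run one of pot1, pot2, pot3, pot4 may be knocked a few centimetres aside while the robot is not near it.
It also fails if it takes over 210 s, if anything falls off the work surface, if the arm or the gripper's body presses on something with over 40 N, if the wrist force passes 120 N, or if a joint passes its speed limit or range.

## Working session

There is one attempt and no reset: what is moved stays moved. The work goes in short steps, Python scripts to look and compute and a shell command to move; the robot and the scene stay as the last step left them, time stands still between calls to the robot, and variables do not carry over. Pictures are saved under pics/ and viewed, at most 14 in all, crops included, and the job is handed in when it is done.

```bash
ls; mkdir -p pics
python3 - <<'E'
from plant import readout, viewer, order, bot
import cv2
for n in ("scene","side"):
    im=viewer.capture(n); cv2.imwrite(f"pics/{n}0.png",cv2.resize(im[:,:,::-1],(800,600),interpolation=cv2.INTER_CUBIC))
    i=viewer.camera_info(n); print(n,{k:(v.tolist() if hasattr(v,'tolist') else v) for k,v in i.items()})
print(readout.get_obs())
E
```

```text
pics
scene {'fx': 421.60701304774784, 'fy': 421.60701304774784, 'cx': 255.6385917266411, 'cy': 188.52499102108007, 'D': [-0.04553987655344103, 0.0, 0.0, 0.0, 0.0], 'origin': [1128.8301332573349, 849.1710165754538, 812.5158693872409], 'rotation': [0.9305447339648849, 0.0014656773569150516, 2.561429835750668]}
side {'fx': 361.91835664065434, 'fy': 361.91835664065434, 'cx': 253.2784420992179, 'cy': 191.9705706013819, 'D': [0.003423381967265775, 0.0, 0.0, 0.0, 0.0], 'origin': [300.69465284942373, -587.0782084053252, 677.3636087741716], 'rotation': [0.8607746857935601, 0.0022549159112277284, -0.4459903101421658]}
{'time': 0.1, 'joint_positions': array([ 1.06600624e+00,  3.42680787e-01,  1.52491687e+00,  1.85742602e-05,
        1.27539602e+00, -1.45987944e-01]), 'dq': array([ 0.00041031,  0.00064083, -0.00398116, -0.00106494, -0.00272382,
        0.00079711]), 'tau': array([ 1.52243825e-03, -4.32003629e+01, -2.44693726e+01,  7.17912172e-02,
        5.24656812e-02, -7.76056390e-05]), 'tool_pos': array([184.19300921, 491.34110659, 291.60160952]), 'tcp_rot': array([-3.14020911e+00, -2.21380262e-04,  2.78278494e+00]), 'contact_force': array([-0.3164949 , -0.01552029,  0.83394739]), 'moment': array([-0.02883845,  0.00618083,  0.02405243]), 'finger_force': 0.0, 'grip_width': 91.55148995546331}
```

View pics/scene0.png

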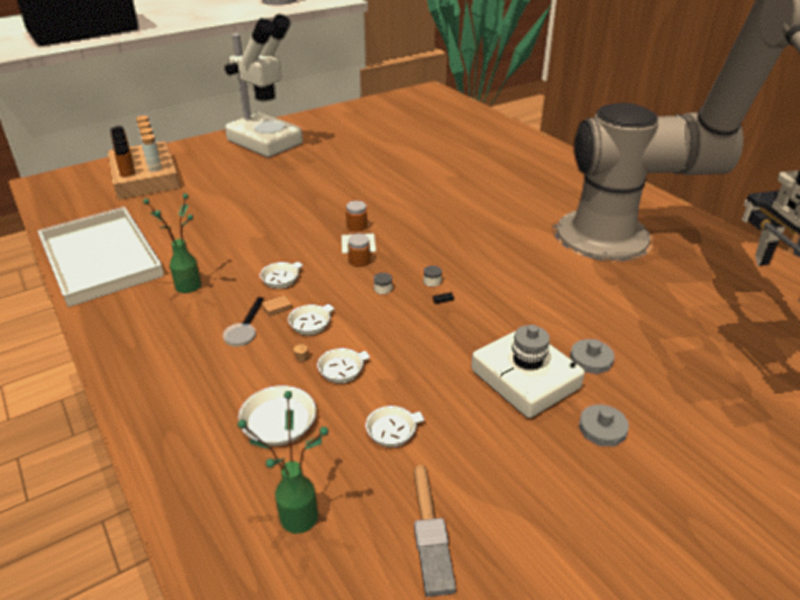

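View pics/side0.png

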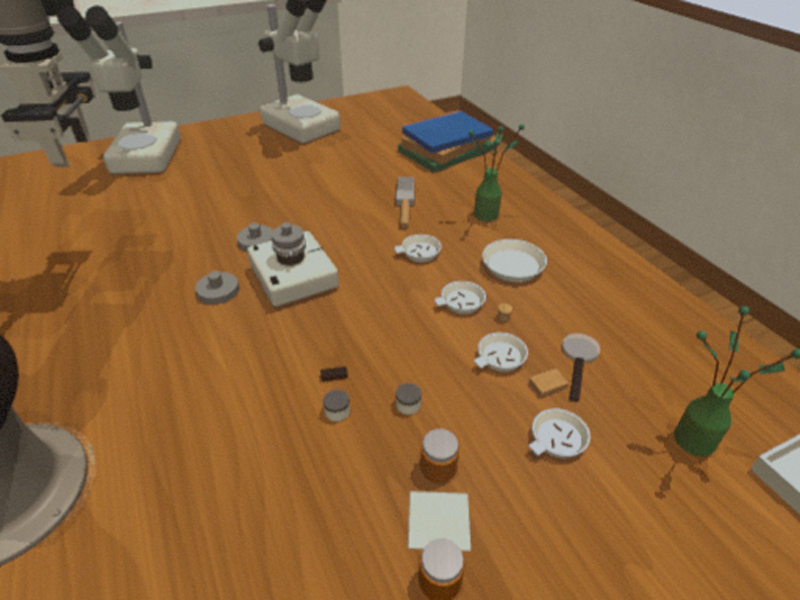

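The scene view shows the lamp with its cap (knob at 532,330), two loose look-alike caps, jars (357,207) and (359,242), two pots (383,280) and (433,271), and four dishes. The side view shows the same things.

```bash
cat > h.py <<'E'
import numpy as np, cv2
from scipy.spatial.transform import Rotation as R
from plant import readout, viewer, order, bot
def ray(info,uv):
    K=np.array([[info['fx'],0,info['cx']],[0,info['fy'],info['cy']],[0,0,1.]])
    p=cv2.undistortPoints(np.array([[uv]],float),K,np.array(info['D'],float))[0,0]
    M=R.from_euler('xyz',info['rotation']).as_matrix()
    return np.array(info['origin']),M@np.array([p[0],-p[1],-1.])
def at_z(info,uv,z):
    o,d=ray(info,uv); return o+d*(z-o[2])/d[2]
def proj(info,P):
    K=np.array([[info['fx'],0,info['cx']],[0,info['fy'],info['cy']],[0,0,1.]])
    M=R.from_euler('xyz',info['rotation']).as_matrix()
    c=(np.atleast_2d(P)-np.array(info['origin']))@M
    return cv2.projectPoints(c*[1,-1,-1],np.zeros(3),np.zeros(3),K,np.array(info['D'],float))[0][:,0]
def tri(rs):
    A=np.zeros((3,3));b=np.zeros(3)
    for o,d in rs:
        d=d/np.linalg.norm(d);Q=np.eye(3)-np.outer(d,d);A+=Q;b+=Q@o
    return np.linalg.solve(A,b)
E
python3 - <<'E'
from h import *
S=viewer.camera_info("scene");D=viewer.camera_info("side")
pts={'knob':((532,330),(287,229),122),'jA':((357,207),(442,555),58),'jB':((359,242),(440,443),58),'p1':((383,280),(408,392),28),'p2':((433,271),(337,399),28),
'd1':((281,275),(559,434),14),'l1':((299,266),(536,449),18),'d2':((310,320),(503,352),14),'l2':((331,309),(481,363),18),'d3':((342,366),(464,298),14),'l3':((367,356),(439,301),18),'d4':((391,427),(420,248),14),'l4':((422,417),(398,249),18),'note':((358,245),(440,521),0)}
for k,(a,b,z) in pts.items():
    a=np.array(a)*.64;b=np.array(b)*.64
    print(k,at_z(S,a,z).round()[:2],at_z(D,b,z).round()[:2],tri([ray(S,a),ray(D,b)]).round())
i=viewer.camera_info("wrist");print(i);o=readout.get_obs()
print(R.from_euler('xyz',o['tcp_rot']).as_matrix().round(3),(R.from_euler('xyz',o['tcp_rot']).inv().apply(np.array(i['origin'])-o['tool_pos'])).round(1))
E
```

```text
knob [493. 274.] [488. 253.] [489. 267. 114.]
jA [ 470. -340.] [ 470. -347.] [ 469. -345.   55.]
jB [ 543. -204.] [ 539. -218.] [ 540. -214.   52.]
p1 [553. -93.] [ 551. -101.] [552. -98.  24.]
p2 [449. -63.] [452. -68.] [450. -65.  26.]
d1 [ 714. -244.] [ 715. -251.] [ 714. -249.   11.]
l1 [ 669. -248.] [ 668. -260.] [ 668. -256.   13.]
d2 [732. -74.] [733. -83.] [732. -79.  11.]
l2 [683. -78.] [686. -91.] [684. -86.  14.]
d3 [743.  73.] [746.  61.] [745.  67.  10.]
l3 [695.  79.] [699.  70.] [697.  74.  15.]
d4 [748. 241.] [746. 233.] [747. 238.  11.]
l4 [696. 254.] [702. 245.] [699. 250.  16.]
note [ 507. -276.] [ 505. -286.] [ 505. -283.   -5.]
{'fx': 344.29630636117577, 'fy': 344.29630636117577, 'cx': 249.27463725984646, 'cy': 189.98679498406975, 'D': array([0.03675329, 0.        , 0.        , 0.        , 0.        ]), 'origin': array([114.44989423, 517.51070762, 383.90467287]), 'rotation': array([-2.79283941e-01,  9.61372994e-04,  1.21256592e+00])}
[[-0.936  0.351 -0.001]
 [ 0.351  0.936 -0.001]
 [ 0.    -0.001 -1.   ]] [ 74.5  -0.1 -92.3]
```

```bash
python3 -m creep '0.0305 -0.0228 0 0 0 0 100;0.0305 -0.0228 0 0 0 0 100;0.0305 -0.0228 0 0 0 0 100;0.0305 -0.0228 0 0 0 0 100;0.0305 -0.0228 0 0 0 0 100;0.0305 -0.0228 0 0 0 0 100;0.0305 -0.0228 0 0 0 0 100;0.0305 -0.0228 0 0 0 0 100'; python3 -m creep '0.0305 -0.0228 0 0 0 0 100;0.0305 -0.0228 0 0 0 0 100;0 0 0 0 0 0 100;0 0 0 0 0 0 100'
python3 - <<'E'
from h import *
i=viewer.camera_info("wrist");im=viewer.capture("wrist")
np.save("w1.npy",im);import pickle;pickle.dump(i,open("w1.pkl","wb"))
cv2.imwrite("pics/w1.png",cv2.resize(im[:,:,::-1],(800,600),interpolation=cv2.INTER_CUBIC))
o=readout.get_obs();print(o['tool_pos'],o['tcp_rot'],o['joint_positions'])
for z in(0,50,122):print(z,proj(i,[[489,263,z]])/.64)
E
```

```text
time: 0.77
tool_pos: [429.5, 307.7, 292.0]
tcp_rot: [-3.141, -0.0, 2.783]
contact_force: [0.9, 0.7, 0.5]
grip_width: 91.8
finger_force: 0.0
time: 1.1
tool_pos: [490.4, 262.1, 291.4]
tcp_rot: [-3.141, -0.001, 2.779]
contact_force: [-0.7, -0.5, -0.5]
grip_width: 91.7
finger_force: 0.0
[489.25783185 263.17047012 291.54711999] [-3.14089114e+00 -1.54624211e-03  2.78116289e+00] [ 3.55321665e-01  3.99379584e-01  1.43878389e+00  5.02908084e-04
  1.30505633e+00 -8.55177915e-01]
0 [[390.14531958 247.89268892]]
50 [[390.20285389 262.67414693]]
122 [[390.32156765 293.13563701]]
```

View pics/w1.png

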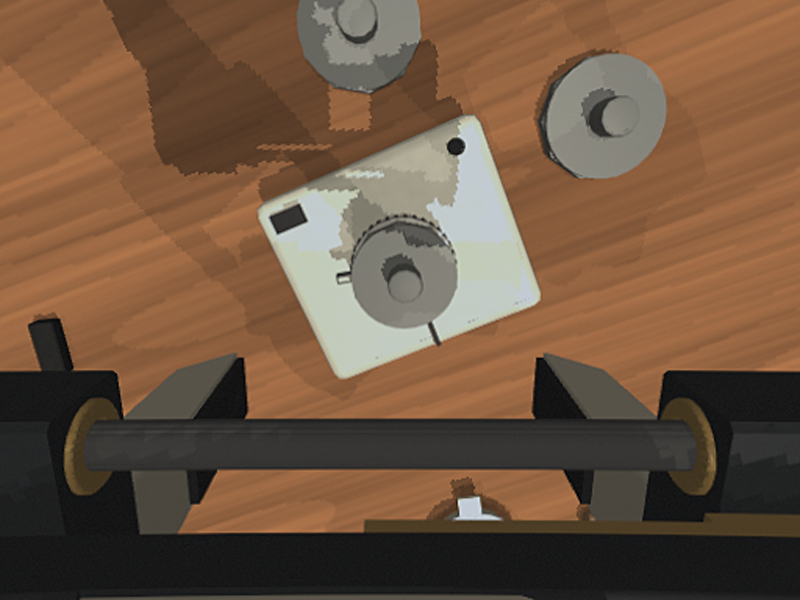

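The wrist view shows the knob top at (405,287), the pointer lug at about (343,277), and the index line from (432,322) to (439,345).

```bash
python3 - <<'E'
from h import *;import pickle
i=pickle.load(open("w1.pkl","rb"))
f=lambda u,z:at_z(i,np.array(u)*.64,z)[:2].round(1)
print('knob',f((405,287),122),'disc',f((404,274),104))
print('ptr tip',f((338,278),83),f((350,276),83)); print('index',f((432,322),50),f((439,345),50))
print('corners',[f(u,50) for u in ((259,208),(474,116),(540,298),(343,378))])
print('caps',f((358,18),30),f((618,115),30))
E
python3 - <<'E'
import numpy as np,cv2
im=np.load('w1.npy')[100:250,150:360,::-1]
cv2.imwrite('pics/w1c.png',cv2.resize(im,None,fx=3.8,fy=3.8,interpolation=cv2.INTER_CUBIC))
E
```

```text
knob [488.6 271. ] disc [486.4 271.8]
ptr tip [480.1 234.2] [481.4 241.1]
index [535.7 274.5] [552.5 273.5]
corners [array([428.4, 199.7]), array([424.4, 339.9]), array([544.9, 344.9]), array([552. , 205.2])]
caps [348.5 295.8] [455.9 425.9]
```

View pics/w1c.png

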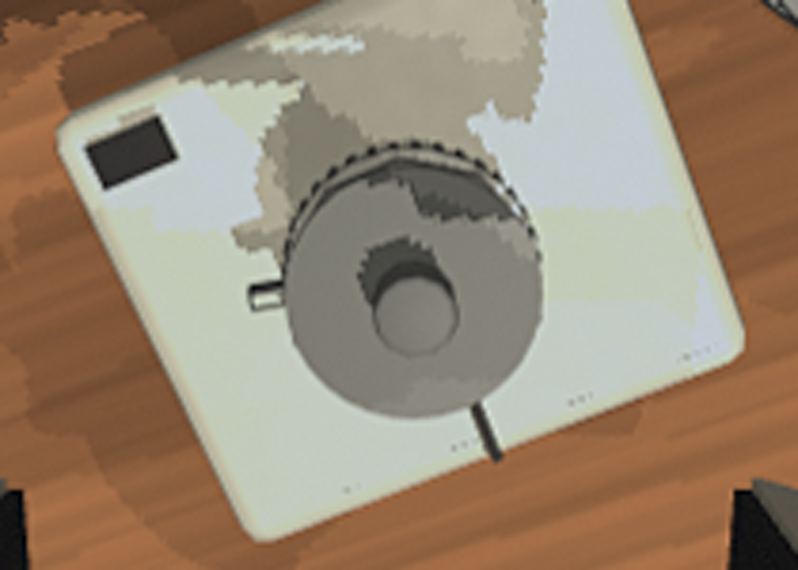

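```bash
python3 -m creep '-0.001 0.008 -0.04 0 0 0 100;0 0 -0.039 0 0 0 100;0 0 -0.03 0 0 0 100;0 0 -0.01 0 0 0 100;0 0 0 0 0 0 100;0 0 0 0 0 0 15;0 0 0 0 0 0 15;0 0 0 0 0 0 15'; python3 -m creep '0 0 0 0 0 0 0;0 0 0 0 0 0 0;0 0 0 0 0 0 0;0 0 0 0 0 0 0;0 0 0 0 0 0 0;0 0 0 0 0 0 0'
```

```text
time: 1.82
tool_pos: [489.2, 272.2, 175.5]
tcp_rot: [3.139, 0.003, 2.783]
contact_force: [-1.9, -0.8, -0.4]
grip_width: 76.7
finger_force: 0.0
time: 2.32
tool_pos: [488.3, 271.5, 173.2]
tcp_rot: [3.142, -0.0, 2.783]
contact_force: [-0.6, -0.3, 0.1]
grip_width: 36.5
finger_force: 0.0
```

```bash
python3 -m creep '0 0 0 0 0 0 0;0 0 0 0 0 0 0;0 0 0 0 0 0 0;0 0 0 0 0 0 0;0 0 0 0 0 0 0'; python3 -m creep '0 0 0.005 0 0 0 0;0 0 0.01 0 0 0 0;0 0 0.015 0 0 0 0;0 0 0.02 0 0 0 0;0 0 0.03 0 0 0 0;0 0 0 0 0 0 0'
```

```text
time: 2.73
tool_pos: [488.3, 271.6, 173.2]
tcp_rot: [-3.142, -0.0, 2.783]
contact_force: [-0.1, -0.2, -0.1]
grip_width: 17.1
finger_force: 30.0
time: 3.23
tool_pos: [490.3, 272.4, 259.7]
tcp_rot: [3.135, 0.008, 2.783]
contact_force: [0.3, 0.0, 0.2]
grip_width: 16.7
finger_force: 30.0
```

```bash
python3 -m creep '-0.0006 -0.0378 0.003 0 0 -0.105 0;-0.0006 -0.0378 0.003 0 0 -0.105 0;-0.0006 -0.0378 0.003 0 0 -0.105 0;-0.0006 -0.0378 0.003 0 0 -0.105 0;-0.0006 -0.0378 0.003 0 0 -0.105 0;-0.0006 -0.0378 0.003 0 0 -0.105 0;-0.0006 -0.0378 0.003 0 0 -0.105 0;-0.0006 -0.0378 0.003 0 0 -0.105 0'; python3 -m creep '-0.0006 -0.0378 0.003 0 0 -0.105 0;-0.0006 -0.0378 0.003 0 0 -0.105 0;-0.0006 -0.0378 0.003 0 0 -0.105 0;-0.0006 -0.0378 0.003 0 0 -0.105 0;-0.0006 -0.0378 0.003 0 0 -0.105 0;-0.0006 -0.0378 0.003 0 0 -0.105 0;-0.0006 -0.0378 0.003 0 0 -0.105 0;-0.0006 -0.0378 0.003 0 0 -0.105 0'; python3 -m creep '0 0 0 0 0 0 0;0 0 0 0 0 0 0;0 0 0 0 0 0 0;0 0 0 0 0 0 0'
cat >> h.py <<'E'
import pickle
def snap(n,name="wrist"):
    i=viewer.camera_info(name);im=viewer.capture(name)
    pickle.dump((i,im),open(n+".pkl","wb"))
    cv2.imwrite(f"pics/{n}.png",cv2.resize(im[:,:,::-1],(800,600),interpolation=cv2.INTER_CUBIC))
    o=readout.get_obs();print(o['time'],o['tool_pos'].round(1),o['tcp_rot'].round(3),o['grip_width'].round(1));return i,im
def load(n):
    i,im=pickle.load(open(n+".pkl","rb"))
    return lambda u,z:at_z(i,np.array(u)*.64,z)[:2].round(1)
E
python3 -c "
from h import *;snap('w2')"
```

```text
time: 3.9
tool_pos: [483.2, -32.5, 278.3]
tcp_rot: [3.14, 0.001, 1.938]
contact_force: [1.4, -0.3, -0.1]
grip_width: 16.9
finger_force: 30.0
time: 4.57
tool_pos: [478.3, -335.1, 302.3]
tcp_rot: [3.14, 0.0, 1.097]
contact_force: [0.5, -0.4, -0.6]
grip_width: 17.0
finger_force: 30.0
time: 4.9
tool_pos: [478.8, -332.0, 301.5]
tcp_rot: [-3.142, -0.0, 1.105]
contact_force: [0.8, 1.0, -0.5]
grip_width: 17.0
finger_force: 30.0Traceback (most recent call last):
  File "<string>", line 2, in <module>
    from h import *;snap('w2')
                    ~~~~^^^^^^
  File "h.py", line 26, in snap
    o=readout.get_obs();print(o['time'],o['tool_pos'].round(1),o['tcp_rot'].round(3),o['grip_width'].round(1));return i,im
                                                                                     ^^^^^^^^^^^^^^^^^^^^^
AttributeError: 'float' object has no attribute 'round'
```

View pics/w2.png

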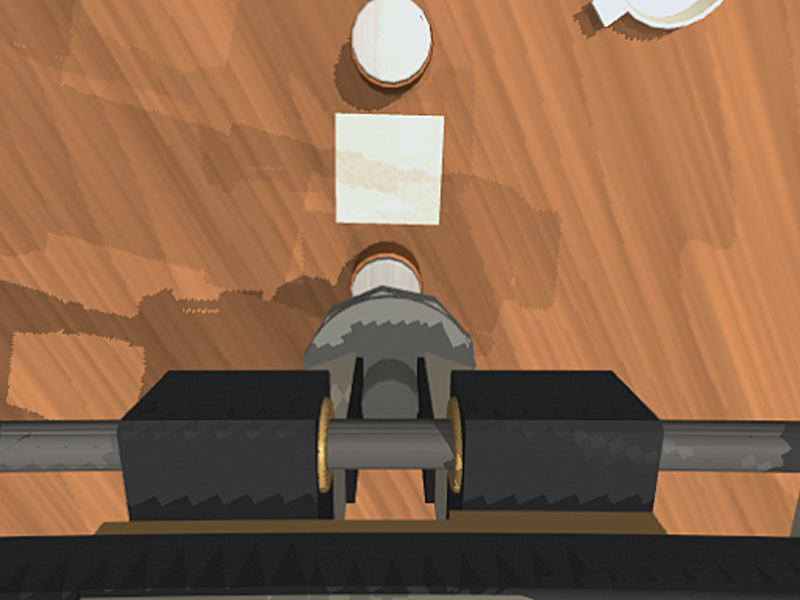

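The note's corners are at (335,113), (444,116), (439,224) and (335,223). Jar B's lid is centred at (391,41), and jar A's lid is half hidden behind the cap.

```bash
sed -i "s/o\['grip_width'\].round(1)/o['grip_width']/" h.py
python3 - <<'E'
from h import *
f=load('w2')
c=[f(u,0) for u in((335,113),(444,116),(439,224),(335,223))]
print(c,'centre',np.mean(c,0));print('jB',f((391,41),58),'jA far edge',f((385,257),58))
print('sides',[np.linalg.norm(c[k]-c[k-1]) for k in range(4)])
o=readout.get_obs();print(o['tool_pos'])
E
```

```text
[array([ 487. , -231.5]), array([ 553.5, -267.1]), array([ 518.7, -333.1]), array([ 451. , -298.3])] centre [ 502.55 -282.5 ]
jB [ 537.4 -217. ] jA far edge [ 478.1 -326.7]
sides [np.float64(75.88306794008794), np.float64(75.42950351155707), np.float64(74.61259947220708), np.float64(76.12049658272079)]
[ 478.94721908 -331.88574342  301.54938363]
```

```bash
python3 -m creep '0.0117 0.0246 0 0 0 0 0;0.0117 0.0246 0 0 0 0 0;0 0 -0.04 0 0 0 0;0 0 -0.04 0 0 0 0;0 0 -0.04 0 0 0 0;0 0 -0.04 0 0 0 0;0 0 -0.03 0 0 0 0;0 0 0 0 0 0 0'; python3 -m creep '0 0 -0.01 0 0 0 0;0 0 -0.01 0 0 0 0;0 0 -0.005 0 0 0 0;0 0 0 0 0 0 0;0 0 0 0 0 0 0'
```

```text
time: 5.62
tool_pos: [499.5, -280.6, 105.6]
tcp_rot: [-3.13, -0.002, 1.105]
contact_force: [-2.2, 0.8, -0.4]
grip_width: 16.7
finger_force: 30.0
time: 6.03
tool_pos: [502.6, -284.3, 87.2]
tcp_rot: [3.14, 0.0, 1.103]
contact_force: [-0.1, -0.9, -0.2]
grip_width: 16.5
finger_force: 30.0
```

```bash
python3 -m creep '0 0.001 -0.003 0 0 0 0;0 0 -0.002 0 0 0 0;0 0 0 0 0 0 0;0 0 0 0 0 0 0'
```

```text
time: 6.37
tool_pos: [502.2, -283.0, 81.4]
tcp_rot: [3.141, 0.0, 1.103]
contact_force: [0.2, -0.3, -0.4]
grip_width: 17.0
finger_force: 30.0
```

Run:
```python
from plant import readout
o=readout.get_obs();print(o['tool_pos'],o['contact_force'],o['moment'])
```

```text
[ 502.15702619 -283.03220869   81.38173422] [ 0.22533855 -0.32005732 -0.40541797] [-0.1173681   0.06809318 -0.06362363]
```

```bash
python3 -m creep '0 0 -0.001 0 0 0 0;0 0 0 0 0 0 0;0 0 0 0 0 0 45;0 0 0 0 0 0 45;0 0 0 0 0 0 45;0 0 0 0 0 0 45;0 0 0 0 0 0 45;0 0 0 0 0 0 45'; python3 -m creep '0 0 0.02 0 0 0 45;0 0 0.04 0 0 0 45;0 0 0.04 0 0 0 45;0 0 0.04 0 0 0 45;0 0 0.04 0 0 0 100;0 0 0.04 0 0 0 100;0 0 0 0 0 0 100;0 0 0 0 0 0 100'
```

```text
time: 7.03
tool_pos: [502.1, -283.0, 80.1]
tcp_rot: [-3.142, -0.0, 1.103]
contact_force: [-0.3, -0.6, 0.5]
grip_width: 41.0
finger_force: 0.0
time: 7.7
tool_pos: [502.8, -283.4, 303.0]
tcp_rot: [3.136, 0.001, 1.103]
contact_force: [0.3, 0.4, -0.2]
grip_width: 63.3
finger_force: 0.0
```

```bash
python3 -m creep '-0.001 0.037 0 0 0 0.0312 100;-0.001 0.037 0 0 0 0.0312 100;-0.001 0.037 0 0 0 0.0312 100;-0.001 0.037 0 0 0 0.0312 100;-0.001 0.037 0 0 0 0.0312 100;-0.001 0.037 0 0 0 0.0312 100;-0.001 0.037 0 0 0 0.0312 100;-0.001 0.037 0 0 0 0.0312 100'; python3 -m creep '-0.001 0.037 0 0 0 0.0312 100;-0.001 0.037 0 0 0 0.0312 100;-0.001 0.037 0 0 0 0.0312 100;-0.001 0.037 0 0 0 0.0312 100;-0.001 0.037 0 0 0 0.0312 100;-0.001 0.037 0 0 0 0.0312 100;-0.001 0.037 0 0 0 0.0312 100;0 0 0 0 0 0 100'; python3 -m creep '0 0 0 0 0 0 100;0 0 0 0 0 0 100;0 0 0 0 0 0 100;0 0 0 0 0 0 100'
python3 - <<'E'
from h import *
i,im=snap('w3'); snap('side1','side')
cv2.imwrite('pics/w3c.png',cv2.resize(im[100:250,150:350,::-1],None,fx=4,fy=4,interpolation=cv2.INTER_CUBIC))
E
```

```text
time: 8.37
tool_pos: [493.1, 14.7, 298.6]
tcp_rot: [-3.139, 0.0, 1.354]
contact_force: [0.5, 0.4, 0.1]
grip_width: 91.6
finger_force: 0.0
time: 9.03
tool_pos: [485.6, 277.3, 298.1]
tcp_rot: [-3.138, -0.001, 1.577]
contact_force: [-0.8, -0.2, -0.1]
grip_width: 91.6
finger_force: 0.0
time: 9.37
tool_pos: [487.3, 270.7, 299.9]
tcp_rot: [-3.141, 0.0, 1.569]
contact_force: [0.2, -0.0, 0.2]
grip_width: 91.7
finger_force: 0.0
9.4167 [487.4 270.7 300.1] [-3.141  0.     1.569] 92.03497149898335
9.4667 [487.4 270.9 300.3] [3.142 0.    1.569] 92.12205130062152
```

View pics/w3c.png

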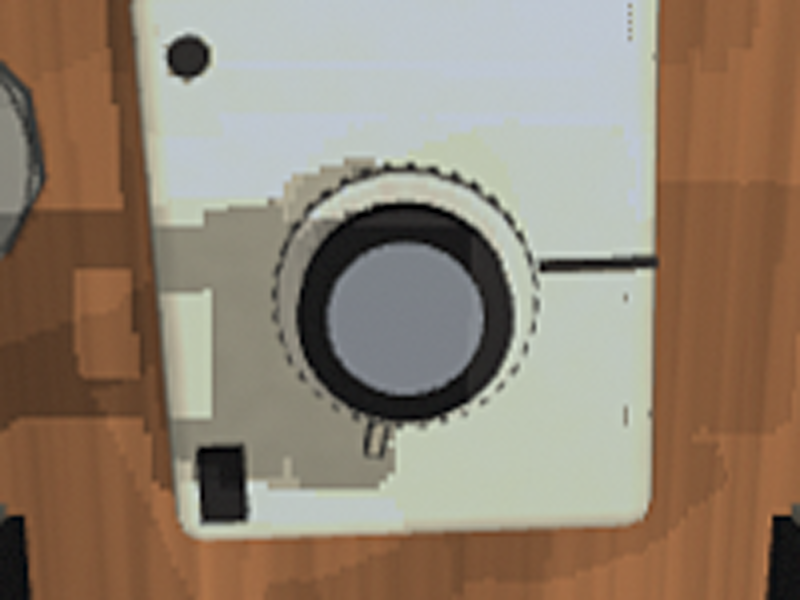

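View pics/side1.png

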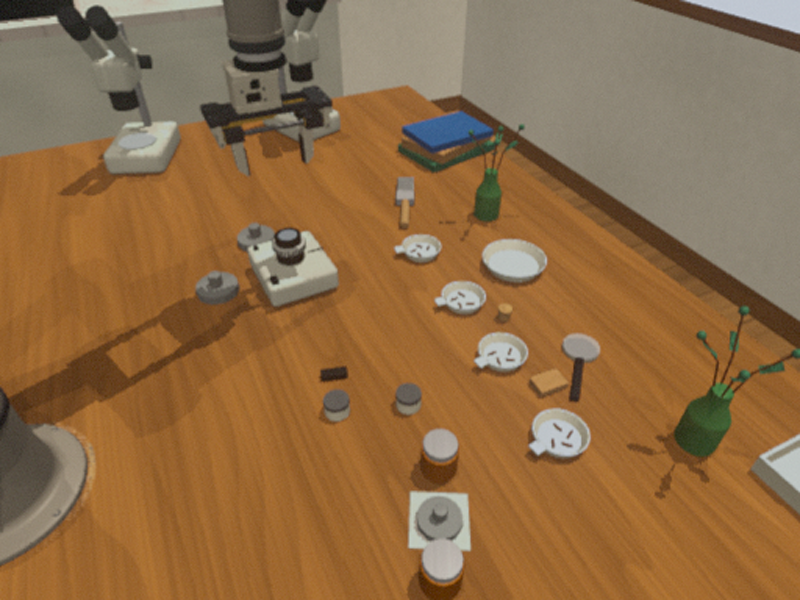

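The side view shows the cap centred on the note. In the crop the upper collar is centred at (406,312), the pointer runs (380,423) to (373,457), and the index line runs (541,267) to (657,262).

Run:
```python
from h import *
i,im=pickle.load(open('w3.pkl','rb'))
f=lambda u,z:at_z(i,np.array([150+u[0]/4,100+u[1]/4]),z)[:2]
c=f((406,312),100);print('c',c, 'collar r',[np.linalg.norm(f(u,100)-c) for u in((298,312),(514,312),(406,203),(406,421))])
print('ring edges', f((274,300),85),f((540,300),85))
p=[f((380,423),83),f((373,457),83)];print(p);q=[f((541,267),50),f((657,262),50)];print(q)
c=np.array([487.5,271.7])
an=lambda v:np.arctan2(v[1],v[0])
print(an(p[1]-c),an(p[1]-p[0]),an(q[0]-c),an(q[1]-c),an(q[1]-q[0]))
for a in (c,np.array([487.4,271])): print(proj(i,[[*a,100],[*a,85]]))
```

```text
c [489.07689743 272.03505833] collar r [np.float64(23.599799270876556), np.float64(23.593583475894288), np.float64(23.98485629559134), np.float64(25.105380184015875)]
ring edges [458.9092505  271.14820248] [519.85102702 271.07144212]
[array([483.02275567, 240.72362538]), array([481.31278375, 232.18194858])]
[array([523.55163096, 271.22479019]), array([552.8189387 , 272.45659451])]
-1.7261023382185552 -1.768376107445384 -0.013180604562265523 0.011582562305005817 0.04206323873510949
[[249.69651826 178.37413757]
 [249.69274328 174.38076457]]
[[249.5831306  179.15064309]
 [249.58453162 175.12433238]]
```

```bash
python3 -m creep '0.0016 0.0007 -0.04 0 0 0 100;0 0 -0.04 0 0 0 100;0 0 -0.04 0 0 0 100;0 0 -0.03 0 0 0 100;0 0 -0.008 0 0 0 100;0 0 0 0 0 0 100;0 0 0 0 0 0 100;0 0 0 0 0 0 100'
```

```text
time: 10.13
tool_pos: [490.1, 273.0, 144.6]
tcp_rot: [3.137, -0.002, 1.57]
contact_force: [0.3, -0.4, -0.8]
grip_width: 91.7
finger_force: 0.0
```

```bash
python3 -m creep '0 0 0 0 0 0 100;0 0 0 0 0 0 100;0 0 0 0 0 0 100;0 0 0 0 0 0 100'; python3 -c "
from plant import readout
print(readout.get_obs()['tool_pos'])"
```

```text
time: 10.47
tool_pos: [489.0, 272.8, 143.0]
tcp_rot: [3.14, -0.0, 1.571]
contact_force: [1.0, 0.0, -0.8]
grip_width: 91.9
finger_force: 0.0
[488.96287433 272.82570486 143.01034901]
```

```bash
python3 -m creep '0 -0.001 -0.0018 0 0 0 100;0 0 0 0 0 0 100;0 0 0 0 0 0 70;0 0 0 0 0 0 50;0 0 0 0 0 0 50;0 0 0 0 0 0 50;0 0 0 0 0 0 50;0 0 0 0 0 0 50'
```

```text
time: 11.13
tool_pos: [488.7, 271.7, 140.4]
tcp_rot: [-3.141, 0.0, 1.571]
contact_force: [-1.1, -0.4, 0.1]
grip_width: 59.2
finger_force: 30.0
```

```bash
python3 -m creep '0 0 0 0 0 0.1 50;0 0 0 0 0 0.1 50;0 0 0 0 0 0.1 50;0 0 0 0 0 0.1 50;0 0 0 0 0 0.1 50;0 0 0 0 0 0.1 50;0 0 0 0 0 0.1 50;0 0 0 0 0 0.1 50'; python3 -m creep '0 0 0 0 0 0.1 50;0 0 0 0 0 0.1 50;0 0 0 0 0 0.1 50;0 0 0 0 0 0.1 50;0 0 0 0 0 0.1 50;0 0 0 0 0 0.1 50;0 0 0 0 0 0.1 50;0 0 0 0 0 0.1 50';python3 -m creep '0 0 0 0 0 0.1 50;0 0 0 0 0 0.1 50;0 0 0 0 0 0 50;0 0 0 0 0 0 50;0 0 0 0 0 0 50;0 0 0 0 0 0 50'
```

```text
time: 11.8
tool_pos: [488.0, 271.5, 140.4]
tcp_rot: [-3.14, -0.001, 2.376]
contact_force: [-3.2, -1.3, 3.2]
grip_width: 59.2
finger_force: 30.0
time: 12.47
tool_pos: [487.8, 270.9, 140.4]
tcp_rot: [-3.14, -0.003, -3.107]
contact_force: [-3.9, -4.5, 4.0]
grip_width: 58.9
finger_force: 30.0
time: 12.97
tool_pos: [487.8, 270.7, 140.4]
tcp_rot: [-3.14, -0.003, -2.912]
contact_force: [-3.8, -4.3, 3.7]
grip_width: 59.1
finger_force: 30.0
```

```bash
python3 -m creep '0 0 0 0 0 0 100;0 0 0 0 0 0 100;0 0 0 0 0 0 100;0 0 0 0 0 0 100;0 0 0 0 0 0 100;0 0 0 0 0 0 100;0 0 0.02 0 0 0 100;0 0 0.04 0 0 0 100'; python3 -m creep '0 0 0.04 0 0 0 100;-0.03 0 0.02 0 0 0 100;-0.03 0 0 0 0 0 100;0 0 0 0 0 0 100;0 0 0 0 0 0 100;0 0 0 0 0 0 100;0 0 0 0 0 0 100'
python3 - <<'E'
from h import *
i,im=snap('w4'); u,v=proj(i,[[505,271,80]])[0].astype(int);print(u,v)
u0=max(0,u-80);v0=max(0,v-60);cv2.imwrite('pics/w4c.png',cv2.resize(im[v0:v0+120,u0:u0+160,::-1],None,fx=5,fy=5,interpolation=cv2.INTER_CUBIC));print(u0,v0)
E
```

```text
time: 13.63
tool_pos: [486.6, 270.8, 196.7]
tcp_rot: [-3.14, -0.01, -2.912]
contact_force: [1.0, 0.3, -0.5]
grip_width: 92.1
finger_force: 0.0
time: 14.22
tool_pos: [429.5, 271.7, 260.0]
tcp_rot: [-3.142, -0.0, -2.913]
contact_force: [0.2, -0.9, -0.1]
grip_width: 91.9
finger_force: 0.0
14.2667 [429.5 271.7 259.9] [-3.142 -0.    -2.913] 91.9187372164637
228 266
148 206
```

View pics/w4c.png

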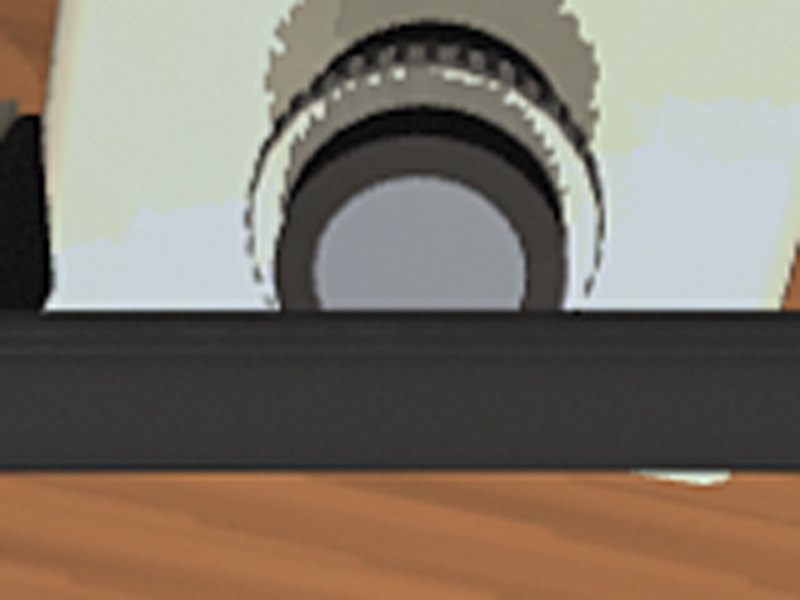

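The rod hides the pointer, so I move the other way.

```bash
python3 -m creep '0.04 0 0.01 0 0 0 100;0.04 0 0.01 0 0 0 100;0.04 0 0.01 0 0 0 100;0 0 0 0 0 0 100;0 0 0 0 0 0 100;0 0 0 0 0 0 100;0 0 0 0 0 0 100'
python3 - <<'E'
from h import *
i,im=snap('w5'); u,v=proj(i,[[510,271,80]])[0].astype(int);print(u,v)
u0=max(0,u-80);v0=max(0,v-60);cv2.imwrite('pics/w5c.png',cv2.resize(im[v0:v0+120,u0:u0+160,::-1],None,fx=5,fy=5,interpolation=cv2.INTER_CUBIC));print(u0,v0)
E
```

```text
time: 14.85
tool_pos: [547.8, 271.6, 289.6]
tcp_rot: [-3.142, -0.002, -2.912]
contact_force: [0.2, 0.8, -0.2]
grip_width: 91.9
finger_force: 0.0
14.9 [547.7 271.8 290. ] [ 3.142e+00 -1.000e-03 -2.912e+00] 91.8953461147898
258 136
178 76
```

View pics/w5c.png

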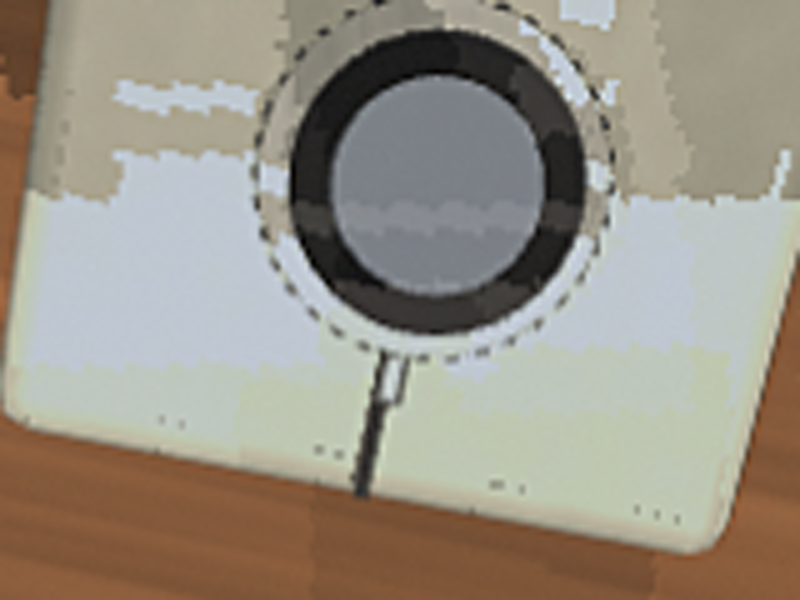

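The pointer runs (398,355) to (391,404), and the index line emerges beside it from (379,405) to (362,495). I work out the parallax.

Run:
```python
from h import *
i,im=pickle.load(open('w5.pkl','rb'))
f=lambda u,z:at_z(i,np.array([178+u[0]/5,76+u[1]/5]),z)[:2]
an=lambda v:np.arctan2(v[1],v[0])
c=f((438,183),100);r=f((434,178),85);print('collar',c,'ring',r)
p=[f((398,355),83),f((391,404),83)];q=[f((379,405),50),f((362,493),50)];print(p,q)
print('dirs',an(p[1]-p[0]),an(q[1]-q[0]))
for c in([488.5,271.],c,r): print(an(p[1]-c),an(q[0]-c),an(q[1]-c))
k=[f(u,50) for u in((8,405),(715,548))];print('edge perp',an(k[1]-k[0])-np.pi/2)
```

```text
collar [488.04139255 271.15042977] ring [488.07148275 271.17733018]
[array([518.74555105, 272.40436351]), array([527.42181955, 273.23266393])] [array([533.88723164, 273.05316254]), array([551.80334506, 273.85658916])]
dirs 0.09517890218493082 0.04481377673531124
0.057299990679686226 0.045205748231648496 0.04509481385951099
0.05282565711735209 0.04147904062658094 0.04241614587566071
0.05218424749873964 0.040920104827813844 0.04201481295824973
edge perp 0.025658216133661593
```

Pointer and index agree within about 0.01 rad. Now the pots.

```bash
python3 -m creep '0.001 -0.0357 0.003 0 0 -0.025 100;0.001 -0.0357 0.003 0 0 -0.025 100;0.001 -0.0357 0.003 0 0 -0.025 100;0.001 -0.0357 0.003 0 0 -0.025 100;0.001 -0.0357 0.003 0 0 -0.025 100;0.001 -0.0357 0.003 0 0 -0.025 100;0.001 -0.0357 0.003 0 0 -0.025 100;0.001 -0.0357 0.003 0 0 -0.025 100';python3 -m creep '0.001 -0.0357 0.003 0 0 -0.025 100;0.001 -0.0357 0.003 0 0 -0.025 100;0 0 0 0 0 0 100;0 0 0 0 0 0 100;0 0 0 0 0 0 100;0 0 0 0 0 0 100'
python3 -c "
from h import *
snap('w6')"
```

```text
time: 15.57
tool_pos: [555.6, -14.9, 315.0]
tcp_rot: [3.142, 0.0, -3.113]
contact_force: [0.6, -0.6, 0.3]
grip_width: 92.1
finger_force: 0.0
time: 16.07
tool_pos: [558.4, -83.8, 320.5]
tcp_rot: [3.141, -0.0, 3.123]
contact_force: [-0.0, -0.3, -0.3]
grip_width: 91.9
finger_force: 0.0
16.1167 [558.5 -83.7 320.5] [ 3.141 -0.     3.123] 91.80948925893519
```

View pics/w6.png

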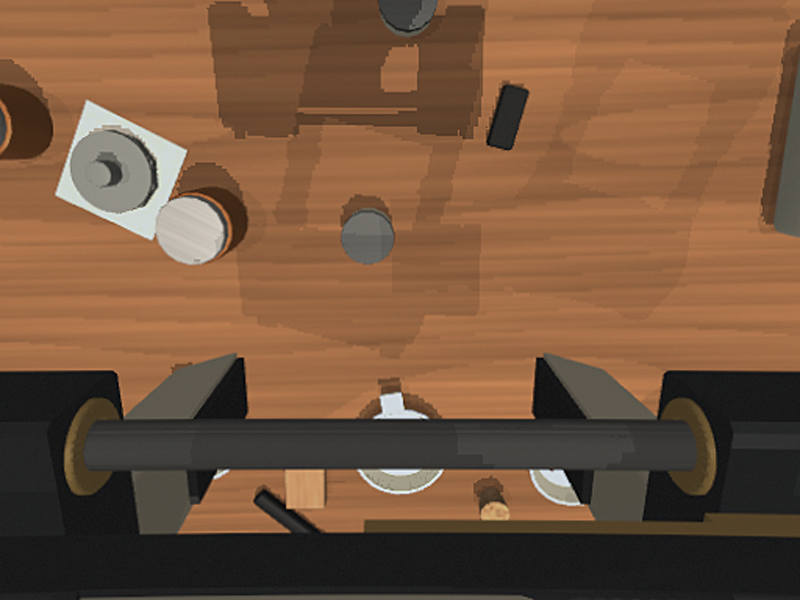

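Pot 1's lid is at (368,237), pot 2 is cut off at the top (about 408,5), and dish 2's lip tip is near (391,392).

Run:
```python
from h import *
f=load('w6');print('p1',f((368,237),28),'p2',f((408,6),28),'eraser',f((508,117),12))
print('lip2',f((391,392),18),f((379,394),18),f((401,391),18),'left/right/bottom rim',f((357,462),18),f((443,462),18),f((401,494),14))
print('cap',f((102,173),30),f((114,170),12))
print(readout.get_obs()['tool_pos'])
```

```text
p1 [549.1 -98.8] p2 [401.3 -68.8] eraser [468.8   1.6]
lip2 [676.6 -84.5] [678.2 -94.1] [675.9 -76.4] left/right/bottom rim [ 739.8 -113.9] [741.2 -42.2] [774.2 -77.6]
cap [ 501.6 -279.8] [ 500.4 -280.2]
[558.49878585 -83.7235429  320.48459162]
```

Pot 2 has been knocked to about x=401. I turn the tool half round so the camera looks over the dishes, and measure the lips.

```bash
python3 -m creep '0.003 0.003 0.001 0 0 -0.12 100;0.003 0.003 0.001 0 0 -0.12 100;0.003 0.003 0.001 0 0 -0.12 100;0.003 0.003 0.001 0 0 -0.12 100;0.003 0.003 0.001 0 0 -0.12 100;0.003 0.003 0.001 0 0 -0.12 100;0.003 0.003 0.001 0 0 -0.12 100;0.003 0.003 0.001 0 0 -0.12 100';python3 -m creep '0.003 0.003 0.001 0 0 -0.12 100;0.003 0.003 0.001 0 0 -0.12 100;0.003 0.003 0.001 0 0 -0.12 100;0.003 0.003 0.001 0 0 -0.12 100;0.003 0.003 0.001 0 0 -0.12 100;0.003 0.003 0.001 0 0 -0.12 100;0.003 0.003 0.001 0 0 -0.12 100;0.003 0.003 0.001 0 0 -0.12 100';python3 -m creep '0.003 0.003 0.001 0 0 -0.12 100;0.003 0.003 0.001 0 0 -0.12 100;0.003 0.003 0.001 0 0 -0.12 100;0.003 0.003 0.001 0 0 -0.12 100;0.003 0.003 0.001 0 0 -0.12 100;0.003 0.003 0.001 0 0 -0.12 100;0.003 0.003 0.001 0 0 -0.12 100;0.003 0.003 0.001 0 0 -0.12 100';python3 -m creep '0.003 0.003 0.001 0 0 -0.12 100;0.003 0.003 0.001 0 0 -0.12 100;0 0 0 0 0 0 100;0 0 0 0 0 0 100;0 0 0 0 0 0 100;0 0 0 0 0 0 100'
python3 -c "
from h import *
snap('w7')"
```

```text
time: 16.78
tool_pos: [582.8, -59.6, 328.5]
tcp_rot: [3.142, -0.0, 2.157]
contact_force: [0.1, 0.2, 0.2]
grip_width: 92.2
finger_force: 0.0
time: 17.45
tool_pos: [606.7, -35.5, 336.4]
tcp_rot: [-3.141, -0.0, 1.197]
contact_force: [-0.2, 0.2, 0.3]
grip_width: 91.6
finger_force: 0.0
time: 18.12
tool_pos: [630.7, -11.5, 344.4]
tcp_rot: [-3.141, 0.0, 0.237]
contact_force: [0.9, 0.5, -0.6]
grip_width: 91.7
finger_force: 0.0
time: 18.62
tool_pos: [636.5, -7.0, 346.4]
tcp_rot: [3.141, 0.0, 0.004]
contact_force: [-0.3, 0.6, 0.5]
grip_width: 91.9
finger_force: 0.0
18.6667 [636.6  -7.2 346.4] [3.141e+00 0.000e+00 3.000e-03] 91.99067747717534
```

View pics/w7.png

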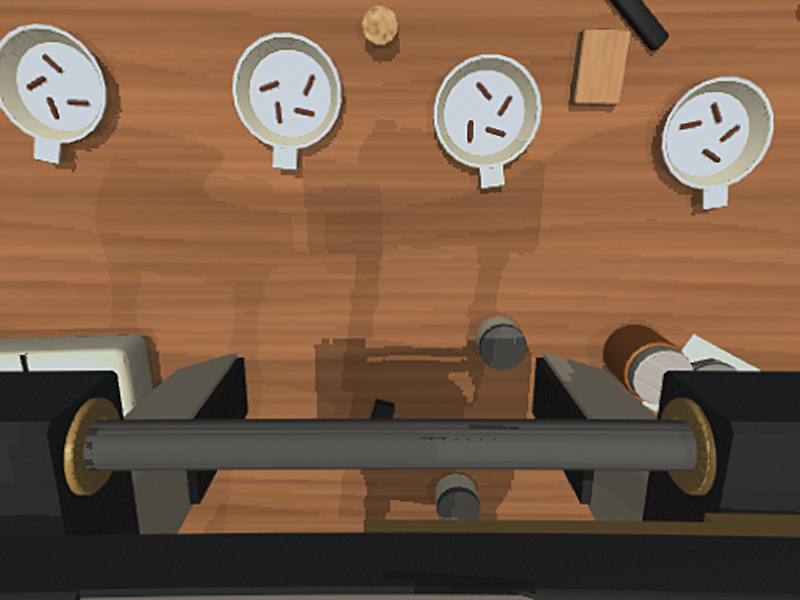

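All four dishes show. Dish 2's rim is centred at (487,112) with lip tip (492,188). Dish 3's rim is centred at (287,92) with lip tip (285,169). The pot lids are at (502,346) and (459,501).

Run:
```python
from h import *
f=load('w7');an=lambda v:np.arctan2(v[1],v[0])
def rim(l,r,t,b): 
    P=[f(u,18) for u in(l,r,t,b)];print(' diam',np.linalg.norm(P[0]-P[1]),np.linalg.norm(P[2]-P[3])); return np.mean(P,0)
for n,c,l in((2,rim((434,112),(541,112),(488,54),(487,168)),[(481,189),(504,186)]),(3,rim((232,92),(342,92),(287,33),(287,149)),[(273,168),(297,170)])):
    a,b=[f(u,18) for u in l];t=(a+b)/2;w=b-a;d=(t-c)/np.linalg.norm(t-c)
    nn=np.array([w[1],-w[0]]);nn/=np.linalg.norm(nn);nn*=np.sign(nn@d)
    print(n,c,t,np.linalg.norm(t-c),np.linalg.norm(w),an(d),an(nn),'spot',c+85*d,t+31*d)
print('p1',f((502,346),28),'p2',f((459,501),28))
```

```text
diam 78.6 78.89645112424266
 diam 79.90400490588691 78.61227639497537
2 [731.55  -78.725] [677.35 -85.75] 54.65336792001025 17.650495743746117 -3.0126986831222085 -3.010913077174677 spot [647.25510336 -89.65067618] [646.60715534 -89.73465837]
3 [744.525  68.175] [690.45  72.55] 54.2516935219537 18.146625030566977 3.060862346577408 3.069892570057496 spot [659.80183835  75.02962473] [659.55096458  75.04992196]
p1 [551.4 -98.9] p2 [404.7 -69.6]
```

```bash
python3 -m creep '-0.0215 -0.0229 -0.02 0 0 0 100;-0.0215 -0.0229 -0.02 0 0 0 100;-0.0215 -0.0229 -0.02 0 0 0 100;-0.0215 -0.0229 -0.02 0 0 0 100;0 0 -0.04 0 0 0 100;0 0 -0.04 0 0 0 100;0 0 -0.02 0 0 0 100;0 0 0 0 0 0 100'; python3 -m creep '0 0 -0.03 0 0 0 100;0 0 -0.03 0 0 0 100;0 0 0 0 0 0 100;0 0 0 0 0 0 100;0 0 0 0 0 0 100'
```

```text
time: 19.33
tool_pos: [548.0, -98.6, 161.9]
tcp_rot: [-3.139, 0.009, 0.001]
contact_force: [-0.9, 0.5, -0.3]
grip_width: 91.7
finger_force: 0.0
time: 19.75
tool_pos: [552.0, -99.2, 108.7]
tcp_rot: [3.141, -0.003, 0.001]
contact_force: [0.2, 0.2, -0.2]
grip_width: 91.9
finger_force: 0.0
```

```bash
python3 -m creep '-0.001 0 -0.025 0 0 0 100;0 0 -0.011 0 0 0 100;0 0 0 0 0 0 100;0 0 0 0 0 0 70;0 0 0 0 0 0 40;0 0 0 0 0 0 25;0 0 0 0 0 0 25;0 0 0 0 0 0 25'; python3 -m creep '0 0 0 0 0 0 25;0 0 0 0 0 0 25;0 0 0 0 0 0 25;0 0 0 0 0 0 25'
```

```text
time: 20.42
tool_pos: [550.1, -99.0, 71.1]
tcp_rot: [3.141, -0.001, 0.001]
contact_force: [0.0, 0.3, -0.0]
grip_width: 63.4
finger_force: 0.0
time: 20.75
tool_pos: [549.7, -98.9, 70.4]
tcp_rot: [3.141, 0.0, 0.001]
contact_force: [-0.1, -0.5, 0.2]
grip_width: 37.5
finger_force: 30.0
```

```bash
python3 -m creep '0 0 0.02 0 0 0 25;0 0 0.02 0 0 0 25;0.032 0.003 0 0 0 0 25;0.032 0.003 0 0 0 0 25;0.0328 0.0032 0 0 0 0 25;0 0 0 0 0 0 25;0 0 0 0 0 0 25;0 0 0 0 0 0 25'; python3 -m creep '0 0 -0.02 0 0 0 25;0 0 -0.012 0 0 0 25;0 0 -0.004 0 0 0 25;0 0 0 0 0 0 25;0 0 0 0 0 0 25'
```

```text
time: 21.42
tool_pos: [645.6, -89.5, 109.6]
tcp_rot: [-3.141, 0.002, 0.001]
contact_force: [0.1, -1.5, -0.1]
grip_width: 37.7
finger_force: 30.0
time: 21.83
tool_pos: [646.2, -89.8, 74.5]
tcp_rot: [-3.142, 0.001, 0.001]
contact_force: [-0.0, 0.6, -0.3]
grip_width: 37.7
finger_force: 30.0
```

```bash
python3 -m creep '0 0 -0.003 0 0 0 25;0 0 -0.001 0 0 0 25;0 0 0 0 0 0 25;0 0 0 0 0 0 25'; python3 -m creep '0 0 0 0 0 0 75;0 0 0 0 0 0 75;0 0 0 0 0 0 75;0 0 0 0 0 0 75;0 0 0 0 0 0 75;0 0 0.02 0 0 0 75;0 0 0.04 0 0 0 100;0 0 0.04 0 0 0 100'
```

```text
time: 22.17
tool_pos: [646.6, -89.7, 70.7]
tcp_rot: [3.141, -0.0, 0.001]
contact_force: [-0.4, -0.0, -1.0]
grip_width: 37.8
finger_force: 30.0
time: 22.83
tool_pos: [645.5, -89.5, 169.9]
tcp_rot: [-3.141, 0.004, 0.001]
contact_force: [2.2, 0.6, 0.0]
grip_width: 77.8
finger_force: 0.0
```

```bash
python3 -m creep '-0.0345 0.003 0.015 0 0 0 100;-0.0345 0.003 0.015 0 0 0 100;-0.0345 0.003 0.015 0 0 0 100;-0.0345 0.003 0.015 0 0 0 100;-0.0345 0.003 0.015 0 0 0 100;-0.0345 0.003 0.015 0 0 0 100;-0.0345 0.003 0.015 0 0 0 100;0 0 0 0 0 0 100'; python3 -m creep '0 0 0 0 0 0 100;0 0 0 0 0 0 100;0 0 0 0 0 0 100;0 0 0 0 0 0 100'
python3 -c "
from h import *
snap('w8')"
```

```text
time: 23.5
tool_pos: [400.8, -67.8, 277.9]
tcp_rot: [3.141, -0.001, 0.001]
contact_force: [0.1, -0.4, 0.6]
grip_width: 91.7
finger_force: 0.0
time: 23.83
tool_pos: [405.8, -68.8, 274.7]
tcp_rot: [-3.141, 0.001, 0.001]
contact_force: [0.2, -0.8, -0.4]
grip_width: 91.9
finger_force: 0.0
23.8833 [405.6 -68.8 274.7] [-3.141e+00  1.000e-03  1.000e-03] 91.7720651209892
```

View pics/w8.png

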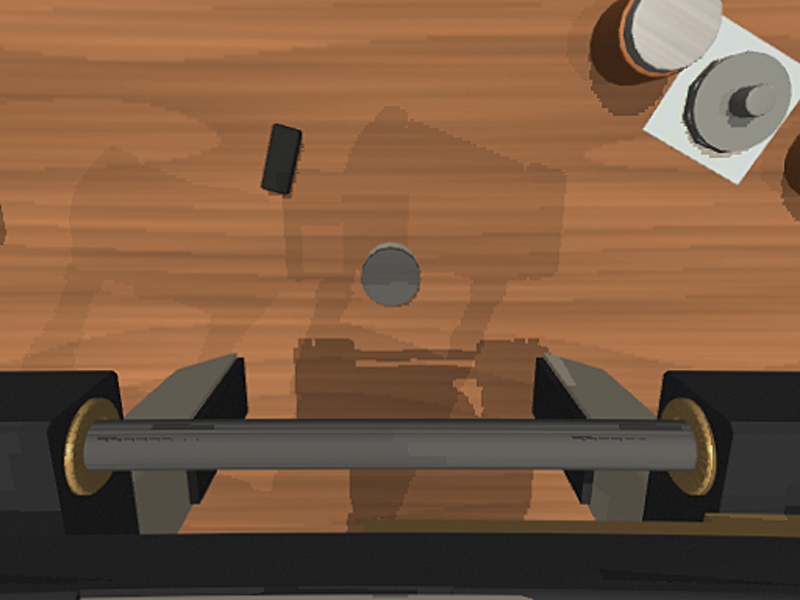

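Pot 2's lid is centred at (391,276).

```bash
python3 - <<'E'
from h import *
f=load('w8');print(f((391,276),28),f((391,246),28),f((391,307),28));print(readout.get_obs()['tool_pos'])
E
python3 -m creep '-0.003 0 -0.04 0 0 0 100;0 0 -0.04 0 0 0 100;0 0 -0.04 0 0 0 100;0 0 -0.04 0 0 0 100;0 0 0 0 0 0 100;0 0 0 0 0 0 100;0 0 0 0 0 0 100;0 0 0 0 0 0 100'
```

```text
[396.4 -69.7] [416.1 -69.7] [375.4 -69.8]
[405.63096384 -68.78517307 274.68228863]
time: 24.55
tool_pos: [403.6, -69.2, 117.7]
tcp_rot: [3.14, -0.004, 0.001]
contact_force: [0.6, -0.6, 0.9]
grip_width: 91.6
finger_force: 0.0
```

```bash
python3 -m creep '-0.0065 -0.0005 -0.02 0 0 0 100;0 0 -0.02 0 0 0 100;0 0 -0.004 0 0 0 100;0 0 0 0 0 0 100;0 0 0 0 0 0 100;0 0 0 0 0 0 100'
```

```text
time: 25.05
tool_pos: [396.6, -69.5, 72.9]
tcp_rot: [3.14, -0.003, 0.001]
contact_force: [-0.1, 0.4, 0.5]
grip_width: 92.1
finger_force: 0.0
```

```bash
python3 -m creep '0 0 -0.002 0 0 0 100;0 0 0 0 0 0 70;0 0 0 0 0 0 40;0 0 0 0 0 0 25;0 0 0 0 0 0 25;0 0 0 0 0 0 25;0 0 0 0 0 0 25;0 0 0 0 0 0 25'; python3 -m creep '0 0 0 0 0 0 25;0 0 0 0 0 0 25;0 0 0 0 0 0 25'
```

```text
time: 25.72
tool_pos: [395.5, -69.2, 69.4]
tcp_rot: [3.142, 0.0, 0.001]
contact_force: [-0.9, 0.6, 0.0]
grip_width: 49.8
finger_force: 0.0
time: 25.97
tool_pos: [395.5, -69.2, 69.4]
tcp_rot: [3.141, 0.0, 0.001]
contact_force: [-0.9, 0.2, -0.0]
grip_width: 37.9
finger_force: 30.0
```

```bash
python3 -m creep '0 0 0.03 0 0 0 25;0 0 0.03 0 0 0 25;0.033 0.018 0 0 0 0 25;0.033 0.018 0 0 0 0 25;0.033 0.018 0 0 0 0 25;0.033 0.018 0 0 0 0 25;0.033 0.018 0 0 0 0 25;0.033 0.018 0 0 0 0 25'; python3 -m creep '0.033 0.018 0 0 0 0 25;0.0327 0.0182 0 0 0 0 25;0 0 0 0 0 0 25;0 0 -0.03 0 0 0 25;0 0 -0.02 0 0 0 25;0 0 0 0 0 0 25;0 0 0 0 0 0 25;0 0 0 0 0 0 25'
```

```text
time: 26.63
tool_pos: [594.7, 40.0, 129.3]
tcp_rot: [3.141, 0.001, 0.001]
contact_force: [0.8, -0.8, -0.0]
grip_width: 37.7
finger_force: 30.0
time: 27.3
tool_pos: [659.6, 74.8, 80.6]
tcp_rot: [3.141, -0.001, 0.001]
contact_force: [0.2, -0.6, 0.3]
grip_width: 37.9
finger_force: 30.0
```

Grasped at z≈69.5, so I lower 11 mm and release.

```bash
python3 -m creep '0 0 -0.006 0 0 0 25;0 0 -0.004 0 0 0 25;0 0 -0.001 0 0 0 25;0 0 0 0 0 0 25;0 0 0 0 0 0 25;0 0 0 0 0 0 25'; python3 -m creep '0 0 0 0 0 0 75;0 0 0 0 0 0 75;0 0 0 0 0 0 75;0 0 0 0 0 0 75;0 0 0 0 0 0 75;0 0 0.02 0 0 0 75;0 0 0.04 0 0 0 100;0 0 0.04 0 0 0 100';python3 -m creep '-0.01 -0.03 0.04 0 0 0 100;-0.01 -0.03 0.04 0 0 0 100;-0.01 -0.02 0.04 0 0 0 100;0 0 0.04 0 0 0 100;0 0 0 0 0 0 100;0 0 0 0 0 0 100;0 0 0 0 0 0 100'
python3 -c "
from h import *
snap('w9');snap('scene9','scene')"
```

```text
time: 27.8
tool_pos: [659.6, 74.9, 69.4]
tcp_rot: [3.141, -0.001, 0.001]
contact_force: [-0.9, -1.0, 5.4]
grip_width: 37.8
finger_force: 30.0
time: 28.47
tool_pos: [658.2, 75.0, 167.6]
tcp_rot: [3.142, 0.005, 0.001]
contact_force: [1.4, -0.8, 1.0]
grip_width: 77.7
finger_force: 0.0
time: 29.05
tool_pos: [633.5, 7.9, 309.6]
tcp_rot: [-3.141, 0.001, 0.001]
contact_force: [0.5, 0.3, -1.0]
grip_width: 92.1
finger_force: 0.0
29.1 [633.3   8.1 308.6] [-3.141e+00  3.000e-03  1.000e-03] 91.99492665551176
29.15 [633.3   8.2 308.2] [-3.141e+00  4.000e-03  1.000e-03] 92.02879501577003
```

View pics/w9.png

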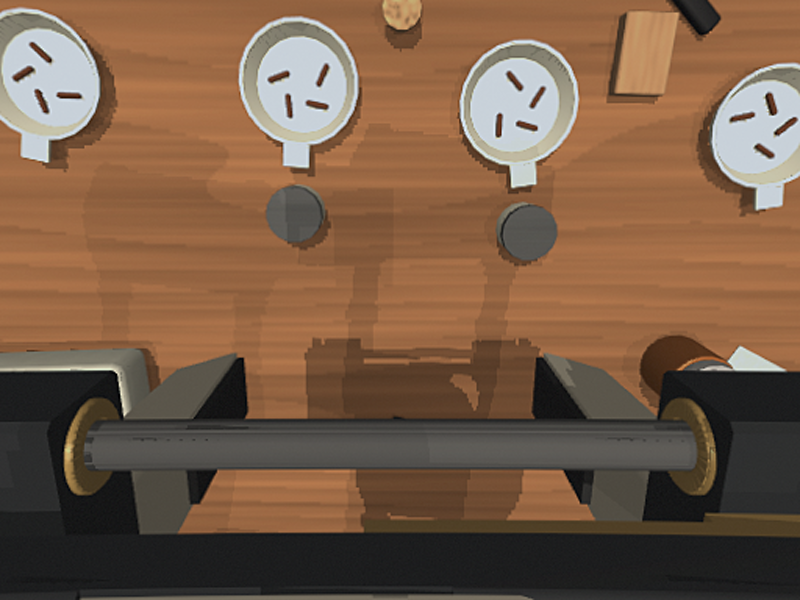

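View pics/scene9.png

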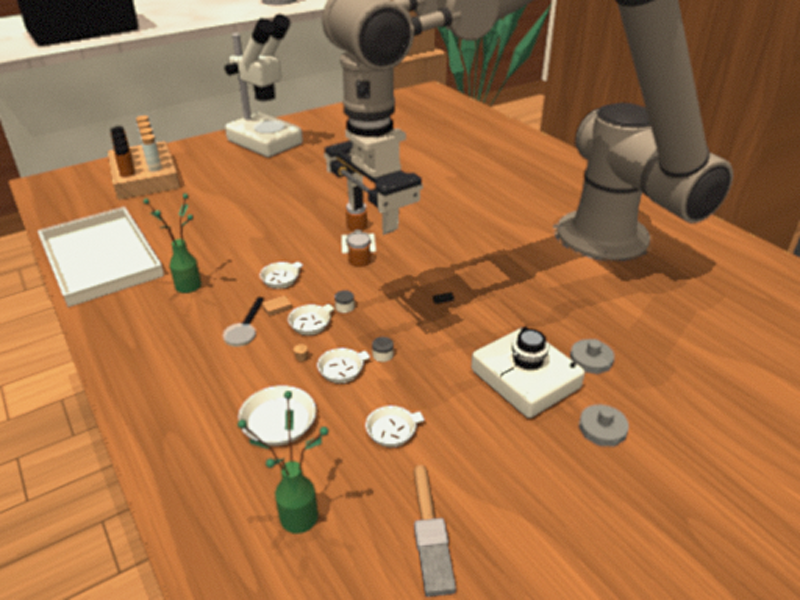

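Both pots stand before their dishes, with lids at (296,214) and (527,232), and everything else looks in place. One number check, then I hand in if they lie within 4 mm of the spots.

Run:
```python
from h import *
f=load('w9');a=f((296,214),28);b=f((527,232),28);print(a,b)
if np.hypot(*(a-[659.7,75]))<4 and np.hypot(*(b-[647,-89.7]))<4: print(order.close_job())
```

```text
[659.7  72.7] [647.3 -87.8]
the job is handed in; nothing more can be done
None
```

The job is handed in, and no verdict came back. The cap stands knob up midway between the jars, and the iris pointer was then turned to within about 0.01 rad of the index line. Only two pots were present; each stands within about 2.5 mm of its spot before dish 2 or dish 3.

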